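# Sweep the gear and dowel pins into the parts bay

## Robot

A 6-joint arm with a two-finger parallel gripper is mounted at the origin on the work surface. World frame = base frame: x ahead of the robot, y to its left, z up, the work surface at z = 0. Lengths are in mm, angles in rad, forces in N, time in s.
With the tool pointing down it reaches from about 425 to 925 mm from the base axis. Payload 12.5 kg.
Tool frame: the origin (TCP) lies on the centre line of the jaws, within the pads' length; the fingertips stand 22 mm ahead of it and the grasp point (between the pads) lies 3 mm ahead of it (robot.tip_reach is the distance from the TCP to the fingertips, in mm); z points along the fingers, y is the direction in which the jaws open and shut (so a half turn about z gives the same grasp; the last joint's range is limited). The gripper opens to 85 mm and grips with 20 to 120 N. Pads are 22 mm wide; open, the fingers measure 114 mm over their backs; the gripper's body (76 mm by 85 mm) begins 54 mm behind the grasp point. The pads swing forward as they close: fully open they stand 13 mm farther back than shut.
Start: joints at [1.066, 0.491, 1.559, -0, 1.092, -0.106], TCP at [242.679, 575.977, 253.327] pointing down, gripper open.
Joint ranges: [-3.1, 3.1], [-0.84, 2.19], [0.05, 2.79], [-1.13, 4.28], [0.06, 2.93], [-2.69, 2.69]. Speed limits (rad/s): [2.22, 2.22, 2.79, 3.14, 3.14, 3.14].

## Interface

Orientations are given as a rotation vector (axis times angle).
In Python, from bench import robot gives the robot as it stands.
- The arm moves only by the shell command python3 -m jog 'ROWS' [FORCE]. ROWS is JSON, a list of rows, each a list of 3 entries, a list of its own where there are three numbers: the shift along the world's x, y, z scaled (see below), then the turn, a rotation vector about the world's x, y, z scaled (see below), then the gripper's target within -1 to 1 (shut at 1, half-way at 0, fully open at -1). In form: [[[x, y, z], [wx, wy, wz], gripper], ...]. A call has 1 to 5 rows; each row is the pose to reach, as a shift and turn from the pose commanded when the call began, turning the shorter way round; what a row does not reach only later rows make up. The controller multiplies each number of a shift by 500 mm and each number of a turn by 180 degrees. A row lasts 1/8 s, in which the tool goes at most 62.5 mm and 10.7 degrees, less where a joint would pass 70% of its speed; a pose out of reach is approached as far as the arm can. A call with a number of a shift or a turn outside -1 to 1 is refused whole. A call with a gripper value outside its range is refused whole. The fingers move at their own pace and stop on an object; FORCE is the grip in N (left out, the last holds). Time passes only in rows, so rows that repeat a pose let the fingers close. It gives the time, the measured TCP pose, the force and the opening at its end, in the units of the state.
- robot.observe(): the state, without advancing time (a new reading comes with each control period).
- robot.snapshot(name): name is "scene" or "top"; returns the picture (420x560x3 uint8, blue, green, red); there is no depth.
- robot.camera_info(name): a dict with "fovy" (degrees; the focal length in pixels is half the picture's height over the tangent of half this angle, whatever the lens; pixels are square), "cx", "cy" (the principal point, pixels), "k1" (the pictures are not rectified: a ray, as slopes to the right and down, at radius r is drawn at 1 + k1 r^2 times it, then the intrinsics apply), "position" and "attitude" of the camera in the world. Camera axes: x right, y down, z forward; pixel columns grow to the right and rows downward; lengths in mm; the calibration is good to about 2 mm. A picture is of the moment at which its call begins. camera_info takes no time and is no camera call.
- robot.finish_job(): hands the job in, once; it reports no verdict.
The state is a dict: "t": time; "qpos": joint angles; "qvel": joint speeds; "tau": joint torques, N m; "position": TCP position; "ee_rot": TCP orientation; "ft_force": force on the tool from outside, world axes, zero at the start; "torque": the same for the moment, N m; "grip_width": opening from 0.0 (shut) to 1.0 (fully open).
Only numpy, scipy, OpenCV 4.12 (cv2) and the standard library are available. Lean on these libraries where they do the work, as an engineer would, in place of code of your own. Each camera call takes 0.05 s, during which the arm holds its last target.

## Task

Clear the joint bench: with the closed fingers as a broom, gently sweep the white nylon gear and the two flanged steel dowel pins across the black bench top into the three-sided aluminium parts bay, until each lies wholly inside the bay, past the line of its open mouth. Pinch and lift nothing, and leave the gold knee cap plate, the clear gauge block and the adapters in the oak stand as they are.

Things in the scene. Friction and masses are not known exactly. Their poses are not given: they have to be found in the camera images.
- bay: Parts bay fixed to the bench: three aluminium walls 20 mm high and 8 mm thick around a blue-painted patch of the bench (no floor step, parts slide straight in). Inside it is 180 mm along its x by 110 mm along its y. Origin at the centre of the inside, at bench height. The open mouth, the full 180 mm wide, is at its y = -55 mm; the closed back is at y = +55 mm and the side walls at x = -90 and +90 mm. So parts go in along its +y, which points roughly to the robot's left.
- gear_center (a point): White nylon gear lying flat, loose, about 35 g, 50 mm diameter over the teeth, 14 mm thick. This point is at its centre, half-way up. It pushes like a smooth disc.
- pin0_center (a point): Flanged steel dowel pin, loose, about 80 g, standing on its flange: flange 28 mm diameter and 12 mm high on the bench, above it a 12 mm diameter pin up to 36 mm. This point is on its axis, half-way up (18 mm above its underside). Its side is smooth; it slides on the bench and does not roll while upright.
- pin1_center (a point): Flanged steel dowel pin, loose, about 80 g, standing on its flange: flange 28 mm diameter and 12 mm high on the bench, above it a 12 mm diameter pin up to 36 mm. This point is on its axis, half-way up (18 mm above its underside). Its side is smooth; it slides on the bench and does not roll while upright. The second of two alike.
- gear: The same gear; origin at the centre of its underside.
- pin0: The first dowel pin; origin at the centre of its underside.
- pin1: The second dowel pin; origin at the centre of its underside.
- knee_plate: Gold anodized knee cap plate (bystander), loose, 72 x 60 x 8 mm with a 40 mm round boss up to 13 mm, lying flat. Origin at the centre of its underside.
- gauge_block: Clear, pale-looking acrylic gauge block (bystander), loose, 30 (its x) x 50 (its y) x 30 mm high. Origin at the centre of its underside.
- stand: Slotted oak stand (bystander), fixed, 170 mm along its x by 65 mm, 45 mm high, holding three upright adapters 50 mm apart. Origin at the centre of its underside.
- adapter0: Upright aluminium socket adapter (bystander), loose in a slot of the oak stand, 31 mm diameter, 72 mm tall; its top is about 87 mm above the bench. Origin at the centre of its underside.
- adapter1: Upright aluminium socket adapter (bystander), loose in a slot of the oak stand, 31 mm diameter, 72 mm tall; its top is about 87 mm above the bench. Origin at the centre of its underside.
- adapter2: Upright aluminium socket adapter (bystander), loose in a slot of the oak stand, 31 mm diameter, 72 mm tall; its top is about 87 mm above the bench. Origin at the centre of its underside.

How it is judged:
By the outcome, as a careful person would: the job done as asked, in the order asked, and still so for the second after the job is handed in, with the robot touching nothing.
It also fails if it takes over 66 s, if anything falls off the work surface, if the arm or the gripper's body presses on something with over 40 N, if the wrist force passes 120 N, or if a joint passes its speed limit or range.

## Working session

There is one attempt and no reset: what is moved stays moved. The work goes in short steps, Python scripts to look and compute and a shell command to move; the robot and the scene stay as the last step left them, time stands still between calls to the robot, and variables do not carry over. Pictures are saved under pics/ and viewed, and the job is handed in when it is done.

```bash
ls; mkdir -p pics; python3 - <<'E'
from bench import robot
import cv2
s=robot.observe();print(s)
for n in("scene","top"):
    cv2.imwrite(f"pics/{n}0.png",robot.snapshot(n));print(n,robot.camera_info(n))
print(robot.tip_reach)
E
```

```text
pics
{'t': 0.0, 'qpos': array([ 1.06638905e+00,  4.91565467e-01,  1.55949930e+00,  7.59068737e-06,
        1.09168145e+00, -1.05580009e-01]), 'qvel': array([ 0.00090208,  0.00038354, -0.00087149,  0.00031932, -0.00088697,
        0.00026038]), 'tau': array([-2.06420873e-04, -6.18432641e+01, -2.61608219e+01, -5.95773645e-05,
        3.87775261e-03, -1.83960623e-06]), 'position': array([242.57076334, 575.76947185, 252.70688527]), 'ee_rot': array([-6.22268010e-01, -3.07898802e+00,  1.72501244e-03]), 'ft_force': array([-0.35446293, -0.51246482, -0.40563634]), 'torque': array([-0.02602682, -0.00775433,  0.02812576]), 'grip_width': 1.0007419622431595}
scene {'fovy': 57.06827009275709, 'cx': 280.8365067297461, 'cy': 209.30844008763856, 'k1': -0.019907568382552133, 'position': array([1195.25217136,    7.2163163 ,  521.61731803]), 'attitude': array([-1.59563948, -1.82434336,  0.87039279])}
top {'fovy': 49.261553166981344, 'cx': 283.46476288993244, 'cy': 217.96264365371206, 'k1': -0.0765474377497537, 'position': array([ 444.62906084,  -54.51861203, 1014.22842343]), 'attitude': array([-2.1699124 ,  2.12148651, -0.15957146])}
22.0
```

View pics/scene0.png

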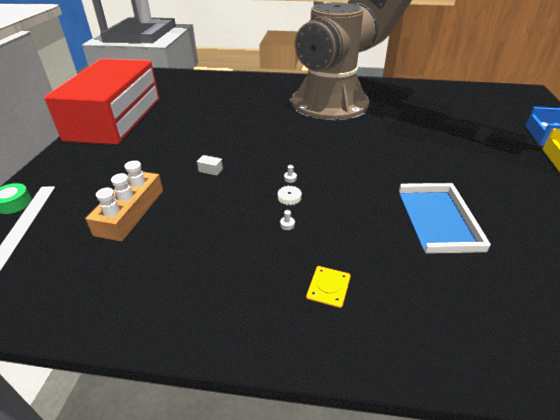

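View pics/top0.png

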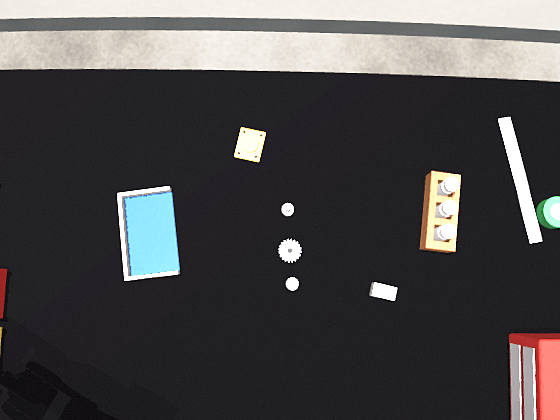

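The top view shows the gear at about (290,251), with pins at (288,210) and (292,284). The blue bay spans about (125–178, 190–277), with its mouth on the right. The gold plate is at (250,145) and the gauge block at (384,291). Next I'll turn these pixels into positions.

```bash
cat > h.py <<'E'
import numpy as np, cv2
from scipy.spatial.transform import Rotation as R
def K(c,H=420):
    f=H/2/np.tan(np.radians(c["fovy"])/2); return f
def ray(c,uv):
    f=K(c); d=(np.array(uv,float).reshape(-1,2)-[c["cx"],c["cy"]])/f
    u=d.copy()
    for _ in range(20): u=d/(1+c["k1"]*(u**2).sum(1,keepdims=True))
    r=np.c_[u,np.ones(len(u))]
    return R.from_rotvec(c["attitude"]).apply(r)
def plane(c,uv,z):
    r=ray(c,uv); p=np.array(c["position"]); return p+r*((z-p[2])/r[:,2])[:,None]
def proj(c,P):
    q=R.from_rotvec(c["attitude"]).inv().apply(np.atleast_2d(P)-c["position"])
    u=q[:,:2]/q[:,2:]; u=u*(1+c["k1"]*(u**2).sum(1,keepdims=True)); return u*K(c)+[c["cx"],c["cy"]]
def blobs(img,lo,hi,amin=20):
    m=cv2.inRange(cv2.cvtColor(img,cv2.COLOR_BGR2HSV),np.array(lo),np.array(hi))
    n,l,s,ce=cv2.connectedComponentsWithStats(m)
    return [(tuple(s[i]),ce[i],(l==i)) for i in range(1,n) if s[i][4]>=amin]
E
python3 - <<'E'
from bench import robot
from h import *
np.set_printoptions(precision=1,suppress=True)
for n in("top","scene"):
    im=cv2.imread(f"pics/{n}0.png"); c=robot.camera_info(n)
    print(n)
    for nm,lo,hi in(("white",(0,0,120),(180,60,255)),("blue",(95,80,80),(115,255,255)),("gold",(12,60,100),(35,255,255))):
        for s,ce,m in blobs(im,lo,hi,40):
            print(nm,s,ce,"z0",plane(c,ce,0)[0,:2],"z14",plane(c,ce,14)[0,:2],"z36",plane(c,ce,36)[0,:2])
            if (nm=="blue" and 800<s[4]<8000):
                cn=cv2.findContours(m.astype(np.uint8),0,2)[0][0]
                b=cv2.approxPolyDP(cn,6,True)[:,0]
                print(b.tolist(),plane(c,b,0)[:,:2])
            if nm!="blue" and s[4]<1500:
                cn=cv2.findContours(m.astype(np.uint8),0,2)[0][0]
                b=cv2.boxPoints(cv2.minAreaRect(cn)); print("   box",plane(c,b,10)[:,:2].tolist() if nm=="gold" else "")
    b=[x for x in ()]
im=cv2.imread("pics/top0.png")[100:320,100:480]
cv2.imwrite("pics/topz.png",cv2.resize(im,None,fx=2.1,fy=2.1,interpolation=cv2.INTER_CUBIC))
E
```

```text
top
white (np.int32(0), np.int32(0), np.int32(560), np.int32(31), np.int32(11806)) [305.3  10.4] z0 [1108.4  -96.4] z14 [1099.2  -95.8] z36 [1084.8  -94.9]
white (np.int32(0), np.int32(30), np.int32(560), np.int32(52), np.int32(22013)) [280.   52.5] z0 [994.2 -37.1] z14 [986.6 -37.4] z36 [974.7 -37.7]
white (np.int32(498), np.int32(117), np.int32(45), np.int32(127), np.int32(1735)) [519.9 179.9] z0 [ 696.6 -601.2] z14 [ 693.1 -593.7] z36 [ 687.6 -581.8]
white (np.int32(234), np.int32(128), np.int32(31), np.int32(34), np.int32(696)) [249.3 144.2] z0 [764.3  27.8] z14 [759.9  26.7] z36 [752.9  24.9]
   box 
white (np.int32(431), np.int32(172), np.int32(10), np.int32(23), np.int32(43)) [433.  180.3] z0 [ 689.7 -394.8] z14 [ 686.3 -390.1] z36 [ 681.  -382.7]
   box 
white (np.int32(426), np.int32(173), np.int32(35), np.int32(78), np.int32(1515)) [444.5 214.3] z0 [ 611.5 -419.1] z14 [ 609.2 -414. ] z36 [ 605.5 -406.1]
white (np.int32(434), np.int32(180), np.int32(8), np.int32(27), np.int32(59)) [435.9 195.1] z0 [ 655.3 -400.4] z14 [ 652.4 -395.7] z36 [ 647.8 -388.2]
   box 
white (np.int3
[... 10108 characters left out ...]
 147.2] z0 [211.2 602.6] z14 [237.7 586.6] z36 [279.2 561.5]
   box [[352.4098142704506, 520.5697578004269], [120.52897208140848, 605.7683480212435], [114.19304323613801, 651.495220782523], [347.2803841505197, 559.0656693079645]]
gold (np.int32(85), np.int32(171), np.int32(78), np.int32(70), np.int32(2253)) [125.4 210.1] z0 [ 609.4 -412.5] z14 [ 625.1 -401.2] z36 [ 649.8 -383.5]
gold (np.int32(306), np.int32(266), np.int32(45), np.int32(42), np.int32(1322)) [328.4 286.3] z0 [760.   26.7] z14 [771.7  26.2] z36 [790.1  25.4]
   box [[798.1619133029211, -10.776244916809727], [719.5151259884674, -0.7785597583802195], [734.7707260973394, 64.29547562560502], [810.2307436915444, 49.12669861014864]]
```

View pics/topz.png

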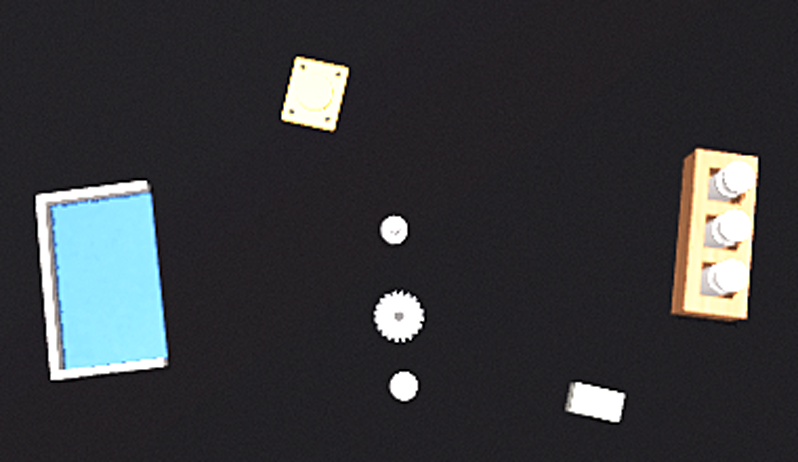

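```bash
python3 -m jog '[[[0.08,-0.08,0],[0,0,-0.05],1],[[0.16,-0.16,0],[0,0,-0.1],1],[[0.24,-0.24,0],[0,0,-0.15],1],[[0.32,-0.32,0],[0,0,-0.2],1],[[0.4,-0.4,0],[0,0,-0.25],1]]' 20
```

```text
t: 0.72
position: [443.7, 374.5, 253.1]
ee_rot: [-1.76, -2.602, 0.0]
ft_force: [0.3, -0.6, 0.9]
grip_width: 0.001
```

```bash
python3 -m jog '[[[0.016,-0.11,-0.02],[0,0,-0.03],1],[[0.032,-0.22,-0.04],[0,0,-0.06],1],[[0.048,-0.33,-0.06],[0,0,-0.09],1],[[0.064,-0.44,-0.08],[0,0,-0.12],1],[[0.08,-0.55,-0.1],[0,0,-0.153],1]]'
```

```text
t: 1.35
position: [482.6, 99.2, 203.0]
ee_rot: [2.327, 2.111, 0.0]
ft_force: [2.0, -1.0, -0.2]
grip_width: 0.0
```

```bash
python3 -m jog '[[[0.017,-0.115,-0.03],[0,0,0],1],[[0.034,-0.23,-0.06],[0,0,0],1],[[0.05,-0.345,-0.1],[0,0,0],1],[[0.067,-0.46,-0.15],[0,0,0],1],[[0.067,-0.46,-0.22],[0,0,0],1]]'; python3 - <<'E'
from bench import robot
import cv2
from h import *
print(robot.observe()["position"])
for n in("scene","top"): cv2.imwrite(f"pics/{n}1.png",robot.snapshot(n))
a=cv2.imread("pics/scene1.png")[80:330,130:530]
cv2.imwrite("pics/s1z.png",cv2.resize(a,None,fx=2,fy=2,interpolation=cv2.INTER_CUBIC))
E
```

```text
t: 1.98
position: [516.9, -132.7, 92.7]
ee_rot: [2.326, 2.108, 0.002]
ft_force: [0.9, -0.5, -0.2]
grip_width: -0.0
[ 516.88004333 -132.73724647   92.65355136]
```

View pics/s1z.png

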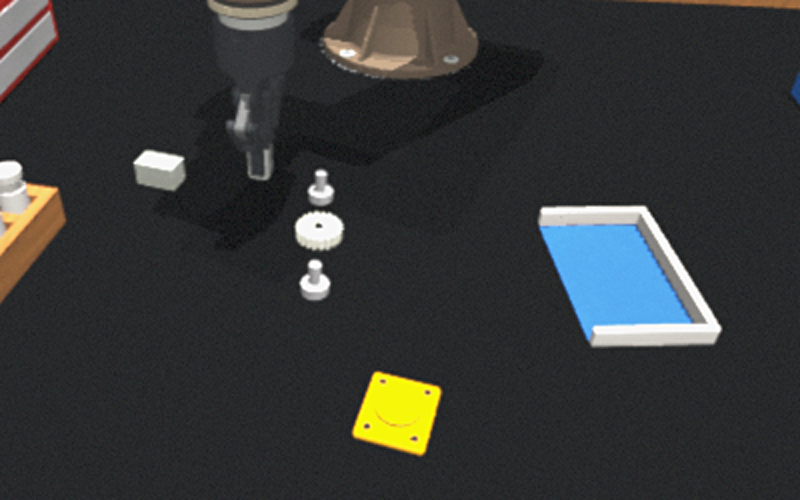

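The closed fingertip hangs behind the gear on its sweep line, at about (260,175) in the crop. Everything else is undisturbed, so I'll lower it now.

```bash
python3 -m jog '[[[0,0,-0.05],[0,0,0],1],[[0,0,-0.1],[0,0,0],1],[[0,0,-0.125],[0,0,0],1],[[0,0,-0.134],[0,0,0],1],[[0,0,-0.134],[0,0,0],1]]'; python3 - <<'E'
from bench import robot
import cv2
a=robot.snapshot("scene")[110:270,200:340]
cv2.imwrite("pics/s2z.png",cv2.resize(a,None,fx=4,fy=3.7,interpolation=cv2.INTER_CUBIC))
E
```

```text
t: 2.7
position: [516.4, -128.9, 26.9]
ee_rot: [2.323, 2.115, 0.0]
ft_force: [-0.1, 0.2, 0.4]
grip_width: -0.002
```

View pics/s2z.png

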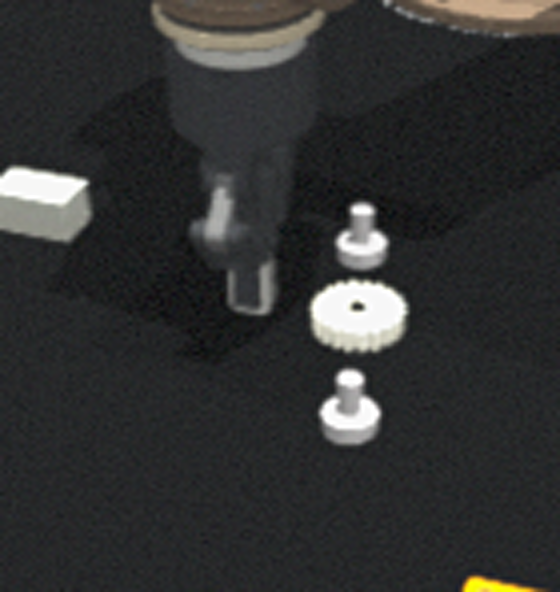

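The fingertip is about 5 mm above the bench, behind the gear and clear of both pins. I'll sweep the gear now.

```bash
python3 -m jog '[[[0.0016,0.016,0],[0,0,0],1],[[0.0028,0.028,0],[0,0,0],1],[[0.004,0.04,0],[0,0,0],1],[[0.0055,0.055,0],[0,0,0],1],[[0.0073,0.073,0],[0,0,0],1]]'; python3 -m jog '[[[0.0022,0.022,0],[0,0,0],1],[[0.0044,0.044,0],[0,0,0],1],[[0.0066,0.066,0],[0,0,0],1],[[0.0088,0.088,0],[0,0,0],1],[[0.011,0.11,0],[0,0,0],1]]';python3 - <<'E'
from bench import robot
import cv2
a=robot.snapshot("scene")[110:310,200:500]
cv2.imwrite("pics/s3z.png",cv2.resize(a,None,fx=2.6,fy=2.6,interpolation=cv2.INTER_CUBIC))
E
```

```text
t: 3.38
position: [520.0, -92.0, 26.4]
ee_rot: [2.323, 2.114, 0.0]
ft_force: [0.4, -1.8, 0.6]
grip_width: 0.003
t: 4.0
position: [525.4, -36.7, 26.3]
ee_rot: [2.323, 2.115, 0.0]
ft_force: [-0.4, -0.7, 0.0]
grip_width: 0.0
```

View pics/s3z.png

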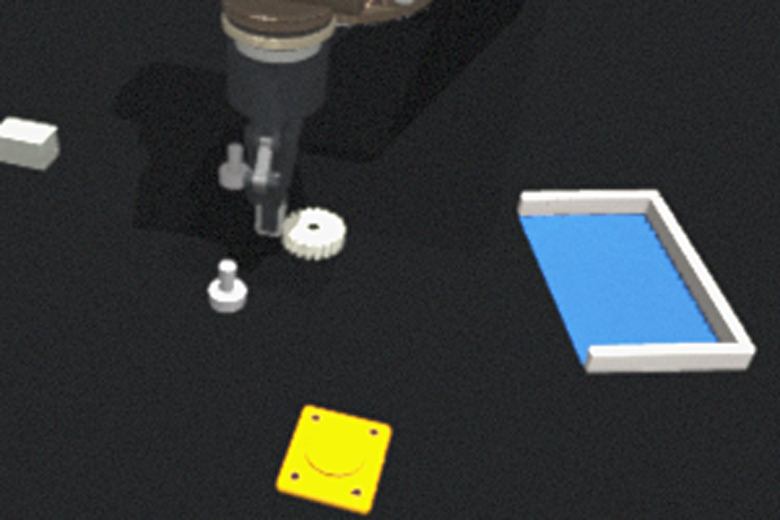

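The gear is moving with the fingers. Before going on I'll check its sideways offset from the push line.

```bash
cat > loc.py <<'E'
from bench import robot
from h import *
import sys
np.set_printoptions(precision=1,suppress=True)
im=robot.snapshot("scene"); c=robot.camera_info("scene")
cv2.imwrite(f"pics/loc{int(robot.observe()['t']*100)}.png",im)
print(robot.observe()["position"])
for s,ce,m in blobs(im,(0,0,115),(180,70,255),90):
    P=plane(c,ce,9)[0]
    if 380<P[0]<720 and -150<P[1]<300 and s[4]<600: 
        d=np.array([.0995,.995])
        print(s,P[:2], "bay",(P[:2]-[553.4,242.3])@np.array([[.988,-.156],[.156,.988]]), "sat",cv2.cvtColor(im,cv2.COLOR_BGR2HSV)[m].mean(0))
E
python3 loc.py
```

```text
[525.3 -36.4  26.3]
(np.int32(297), np.int32(163), np.int32(8), np.int32(18), np.int32(93)) [430.2 -52.2] bay [-167.7 -271.7] sat [ 54.    3.9 154.4]
(np.int32(285), np.int32(166), np.int32(11), np.int32(16), np.int32(112)) [445. -78.] bay [-157.1 -299.6] sat [ 74.1   3.2 132.9]
(np.int32(306), np.int32(189), np.int32(28), np.int32(21), np.int32(411)) [529.6  -1.7] bay [ -61.6 -237.3] sat [ 30.   11.  213.3]
(np.int32(280), np.int32(210), np.int32(15), np.int32(20), np.int32(204)) [609.2 -63.6] bay [   7.4 -310.9] sat [ 37.3   2.3 196.6]
```

```bash
python3 -m jog '[[[0.0022,0.022,0],[0,0,0],1],[[0.0044,0.044,0],[0,0,0],1],[[0.0066,0.066,0],[0,0,0],1],[[0.0088,0.088,0],[0,0,0],1],[[0.011,0.11,0],[0,0,0],1]]'; python3 -m jog '[[[0.0022,0.022,0],[0,0,0],1],[[0.0044,0.044,0],[0,0,0],1],[[0.0066,0.066,0],[0,0,0],1],[[0.0088,0.088,0],[0,0,0],1],[[0.011,0.11,0],[0,0,0],1]]'; python3 loc.py
```

```text
t: 4.72
position: [530.9, 18.3, 26.3]
ee_rot: [2.323, 2.115, 0.0]
ft_force: [-0.5, 0.5, -0.1]
grip_width: -0.003
t: 5.35
position: [536.4, 73.2, 26.3]
ee_rot: [2.323, 2.114, 0.0]
ft_force: [-0.2, -0.4, 0.1]
grip_width: -0.001
[536.5  74.1  26.4]
(np.int32(284), np.int32(165), np.int32(13), np.int32(18), np.int32(148)) [443.3 -77.1] bay [-158.6 -298.4] sat [ 43.7   2.4 190.2]
(np.int32(352), np.int32(170), np.int32(12), np.int32(19), np.int32(106)) [445.4  81.7] bay [-131.8 -141.9] sat [ 46.6   4.3 163.3]
(np.int32(356), np.int32(196), np.int32(29), np.int32(21), np.int32(426)) [540.5 107.5] bay [ -33.7 -131.2] sat [ 32.2  11.4 212.5]
(np.int32(280), np.int32(210), np.int32(15), np.int32(20), np.int32(204)) [609.2 -63.6] bay [   7.4 -310.9] sat [ 43.6   2.4 195.9]
```

```bash
python3 -m jog '[[[0.0022,0.022,0],[0,0,0],1],[[0.0044,0.044,0],[0,0,0],1],[[0.0066,0.066,0],[0,0,0],1],[[0.0088,0.088,0],[0,0,0],1],[[0.011,0.11,0],[0,0,0],1]]'; python3 -m jog '[[[0.0022,0.022,0],[0,0,0],1],[[0.0044,0.044,0],[0,0,0],1],[[0.0066,0.066,0],[0,0,0],1],[[0.0088,0.088,0],[0,0,0],1],[[0.011,0.11,0],[0,0,0],1]]'; python3 loc.py
```

```text
t: 6.02
position: [541.9, 128.2, 26.3]
ee_rot: [2.323, 2.115, 0.0]
ft_force: [-0.4, -0.2, 0.2]
grip_width: -0.001
t: 6.65
position: [547.4, 183.2, 26.3]
ee_rot: [2.323, 2.115, 0.0]
ft_force: [0.3, 0.1, 0.5]
grip_width: 0.002
[547.5 184.2  26.4]
(np.int32(284), np.int32(165), np.int32(13), np.int32(18), np.int32(149)) [443.3 -77. ] bay [-158.6 -298.3] sat [ 45.2   2.4 189.8]
(np.int32(410), np.int32(204), np.int32(30), np.int32(21), np.int32(429)) [551.5 217.6] bay [ -5.8 -24.1] sat [ 40.   11.9 220.3]
(np.int32(280), np.int32(210), np.int32(15), np.int32(20), np.int32(203)) [609.1 -63.7] bay [   7.3 -311. ] sat [ 37.7   2.3 196.4]
```

```bash
python3 -m jog '[[[0.002,0.02,0],[0,0,0],1],[[0.004,0.04,0],[0,0,0],1],[[0.006,0.058,0],[0,0,0],1],[[0.0075,0.072,0],[0,0,0],1],[[0.0085,0.082,0],[0,0,0],1]]'; python3 -m jog '[[[0,0,0],[0,0,0],1],[[-0.002,-0.02,0],[0,0,0],1],[[-0.004,-0.04,0],[0,0,0],1],[[-0.004,-0.04,0.08],[0,0,0],1],[[-0.004,-0.04,0.15],[0,0,0],1]]'; python3 loc.py
```

```text
t: 7.32
position: [551.6, 223.9, 26.3]
ee_rot: [2.323, 2.115, 0.0]
ft_force: [-0.7, 0.0, -0.0]
grip_width: -0.0
t: 7.95
position: [549.5, 202.3, 102.2]
ee_rot: [-2.324, -2.113, 0.001]
ft_force: [0.5, -1.3, -0.0]
grip_width: -0.001
[551.  202.9 106.5]
(np.int32(284), np.int32(165), np.int32(13), np.int32(18), np.int32(151)) [443.4 -77.1] bay [-158.5 -298.4] sat [ 50.4   2.5 188.7]
(np.int32(280), np.int32(210), np.int32(15), np.int32(20), np.int32(202)) [609.  -63.6] bay [   7.2 -310.9] sat [ 27.4   2.2 196.6]
```

```bash
python3 - <<'E'
from bench import robot
from h import *
import glob
np.set_printoptions(precision=1,suppress=True)
c=robot.camera_info("scene");t=robot.camera_info("top")
im=cv2.imread("pics/scene0.png"); it=cv2.imread("pics/top0.png")
for s,ce,m in blobs(im,(0,0,115),(180,70,255),90):
    if 270<ce[0]<300 and 160<ce[1]<235:
        x0,y0,w,h,_=s; print("scene bottom",plane(c,[x0+w/2-.5,y0+h-.5],0)[0]-[14,0,0], "top of pin", plane(c,[x0+w/2-.5,y0-.5],36)[0]+[6,0,0])
for P in ((612,-62),(450,-76)):
    print(P,proj(c,[[*P,0],[P[0]+14,P[1],0],[P[0]-6,P[1],36],[P[0],P[1]-14,12],[P[0],P[1]+14,12]]).tolist(), proj(t,[[P[0]+14,P[1],12],[P[0]-14,P[1],12],[P[0],P[1]-14,12],[P[0],P[1]+14,12]]).tolist())
import os
cv2.imwrite("pics/after_gear.png",robot.snapshot("top"))
E
ls pics
```

```text
scene bottom [449.6 -74.8   0. ] top of pin [448.7 -77.6  36. ]
scene bottom [531.5 -67.3   0. ] top of pin [527.7 -70.4  36. ]
scene bottom [611.8 -61.7   0. ] top of pin [612.7 -64.2  36. ]
(612, -62) [[287.6705479324825, 224.9471873990495], [286.8152643719024, 229.55028671305476], [288.13464105469075, 209.38291700048626], [280.8089744227338, 219.89740940612853], [294.62085523225056, 221.0748128390101]] [[287.20850218418025, 203.32849064960098], [286.9414664614701, 215.77789725107058], [293.38507820708406, 209.68289834816684], [280.76525557527043, 209.39789853088857]]
(450, -76) [[290.18763115105247, 179.15058013445844], [289.48223630081003, 182.5639929640647], [290.6360730646771, 164.85187554857453], [284.296817702295, 174.4962078452243], [296.19311880155254, 175.35657197888955]] [[292.0682245715984, 276.85327982313686], [291.8097826511067, 289.84503890801267], [298.3892501053572, 283.48035862972506], [285.48862861791645, 283.1952150430333]]
after_gear.png
loc409.png
loc540.png
loc670.png
loc800.png
s1z.png
s2z.png
s3z.png
scene0.png
scene1.png
top0.png
top1.png
topz.png
```

View pics/after_gear.png

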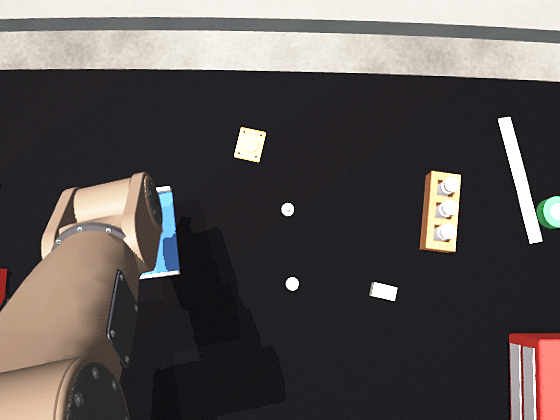

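```bash
python3 - <<'E'
import cv2,glob
f=sorted(glob.glob("pics/loc*.png"),key=lambda s:int(s[8:-4]))[-1];print(f)
cv2.imwrite("pics/v1.png",cv2.resize(cv2.imread(f)[130:270,250:520],None,fx=2.9,fy=2.9,interpolation=2))
E
```

```text
pics/loc800.png
```

View pics/v1.png

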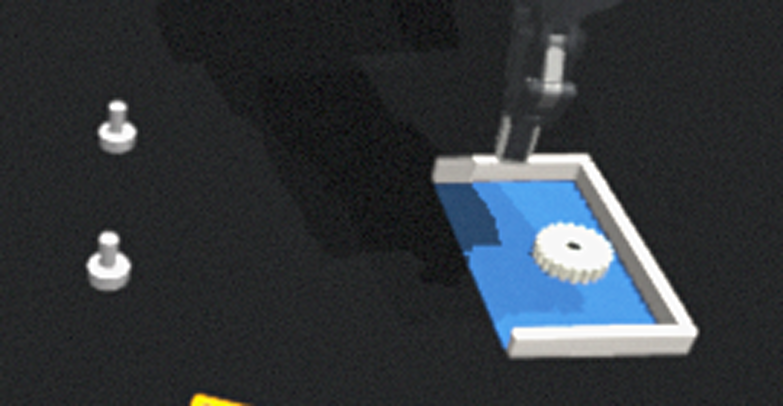

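The gear lies well inside the bay at about (573,250) in the crop, and both pins are still standing. Next is the far pin at (612,-62).

```bash
python3 -m jog '[[[0.022,-0.1,0],[0,0,0.01],1],[[0.044,-0.21,0],[0,0,0.02],1],[[0.066,-0.32,0],[0,0,0.03],1],[[0.088,-0.43,0],[0,0,0.037],1],[[0.11,-0.54,0],[0,0,0.037],1]]'; python3 -m jog '[[[0.0167,-0.088,0],[0,0,0],1],[[0.0167,-0.088,-0.05],[0,0,0],1],[[0.0167,-0.088,-0.12],[0,0,0],1],[[0.0167,-0.088,-0.15],[0,0,0],1],[[0.0167,-0.088,-0.15],[0,0,0],1]]'; python3 loc.py
```

```text
t: 8.68
position: [604.2, -69.0, 100.7]
ee_rot: [-2.197, -2.245, 0.001]
ft_force: [1.0, 0.9, 0.5]
grip_width: -0.003
t: 9.3
position: [612.3, -110.6, 25.4]
ee_rot: [-2.196, -2.245, 0.001]
ft_force: [0.5, -0.4, 0.1]
grip_width: 0.001
[ 612.9 -110.6   26.4]
(np.int32(284), np.int32(165), np.int32(13), np.int32(18), np.int32(150)) [443.4 -77.2] bay [-158.5 -298.5] sat [ 40.8   2.8 182.8]
(np.int32(252), np.int32(189), np.int32(12), np.int32(18), np.int32(101)) [ 545.5 -136.4] bay [ -66.9 -373. ] sat [ 46.3   4.5 158.8]
(np.int32(280), np.int32(210), np.int32(15), np.int32(20), np.int32(205)) [609.3 -63.6] bay [   7.5 -311. ] sat [ 45.3   2.6 190.1]
```

```bash
python3 -m jog '[[[0,0.012,0],[0,0,0],1],[[-0.0004,0.022,0],[0,0,0],1],[[-0.0006,0.032,0],[0,0,0],1],[[-0.0008,0.044,0],[0,0,0],1],[[-0.001,0.058,0],[0,0,0],1]]'; python3 -m jog '[[[-0.0004,0.018,0],[0,0,0],1],[[-0.0007,0.037,0],[0,0,0],1],[[-0.001,0.057,0],[0,0,0],1],[[-0.0014,0.078,0],[0,0,0],1],[[-0.0018,0.1,0],[0,0,0],1]]'; python3 loc.py
```

```text
t: 9.98
position: [612.5, -81.2, 26.5]
ee_rot: [2.196, 2.246, 0.0]
ft_force: [0.5, -1.7, 0.9]
grip_width: -0.002
t: 10.6
position: [611.5, -30.8, 26.3]
ee_rot: [2.197, 2.246, 0.0]
ft_force: [-0.1, -1.4, 1.1]
grip_width: -0.0
[611.3 -29.6  26.3]
(np.int32(296), np.int32(190), np.int32(14), np.int32(20), np.int32(126)) [539.1 -39.1] bay [ -58.1 -275.8] sat [ 49.2   4.4 159.8]
(np.int32(307), np.int32(212), np.int32(16), np.int32(20), np.int32(205)) [608.9  -6.9] bay [  16.  -254.9] sat [ 53.9   3.3 169. ]
```

```bash
python3 -m jog '[[[-0.0004,0.022,0],[0,0,0],1],[[-0.0008,0.044,0],[0,0,0],1],[[-0.0012,0.066,0],[0,0,0],1],[[-0.0016,0.088,0],[0,0,0],1],[[-0.002,0.11,0],[0,0,0],1]]'; python3 -m jog '[[[-0.0004,0.022,0],[0,0,0],1],[[-0.0008,0.044,0],[0,0,0],1],[[-0.0012,0.066,0],[0,0,0],1],[[-0.0016,0.088,0],[0,0,0],1],[[-0.002,0.11,0],[0,0,0],1]]'; python3 loc.py
```

```text
t: 11.28
position: [610.5, 24.3, 26.3]
ee_rot: [2.196, 2.246, 0.0]
ft_force: [-0.8, -1.1, -0.5]
grip_width: -0.002
t: 11.9
position: [609.5, 79.2, 26.3]
ee_rot: [2.197, 2.246, 0.0]
ft_force: [0.2, -0.2, 0.2]
grip_width: -0.002
[609.4  80.3  26.3]
(np.int32(284), np.int32(165), np.int32(13), np.int32(18), np.int32(140)) [443.  -77.7] bay [-159. -299.] sat [ 48.4   2.7 177.2]
(np.int32(359), np.int32(194), np.int32(14), np.int32(20), np.int32(130)) [536.5  96.2] bay [ -39.5 -141.7] sat [ 49.8   4.7 167.4]
(np.int32(363), np.int32(217), np.int32(16), np.int32(19), np.int32(200)) [607.5 103.8] bay [  31.9 -145.3] sat [ 64.7   3.1 159.6]
```

```bash
python3 -m jog '[[[-0.0004,0.022,0],[0,0,0],1],[[-0.0008,0.044,0],[0,0,0],1],[[-0.0012,0.066,0],[0,0,0],1],[[-0.0016,0.088,0],[0,0,0],1],[[-0.002,0.11,0],[0,0,0],1]]'; python3 -m jog '[[[-0.0004,0.022,0],[0,0,0],1],[[-0.0008,0.044,0],[0,0,0],1],[[-0.0012,0.066,0],[0,0,0],1],[[-0.0016,0.088,0],[0,0,0],1],[[-0.002,0.11,0],[0,0,0],1]]'; python3 loc.py;python3 - <<'E'
import cv2,glob
f=sorted(glob.glob("pics/loc*.png"),key=lambda s:int(s[8:-4]))[-1];print(f)
cv2.imwrite("pics/v2.png",cv2.resize(cv2.imread(f)[130:270,250:520],None,fx=2.9,fy=2.9,interpolation=2))
E
```

```text
t: 12.58
position: [608.5, 134.2, 26.3]
ee_rot: [2.197, 2.246, 0.0]
ft_force: [-0.3, -0.0, 0.9]
grip_width: -0.006
t: 13.2
position: [607.5, 189.2, 26.3]
ee_rot: [2.197, 2.246, 0.0]
ft_force: [-0.4, 0.4, 0.0]
grip_width: -0.001
[607.4 190.3  26.3]
(np.int32(284), np.int32(165), np.int32(13), np.int32(18), np.int32(150)) [443.5 -77.1] bay [-158.4 -298.4] sat [ 39.    2.5 189.2]
(np.int32(399), np.int32(183), np.int32(14), np.int32(10), np.int32(117)) [463.3 187. ] bay [-97.6 -40.6] sat [ 27.5  11.2 200.3]
(np.int32(421), np.int32(223), np.int32(15), np.int32(18), np.int32(179)) [608.3 214.1] bay [ 49.8 -36.4] sat [ 58.5   8.1 167.5]
pics/loc1325.png
```

View pics/v2.png

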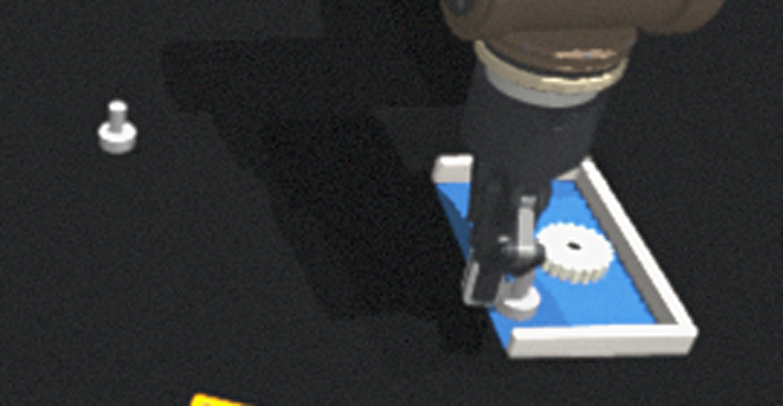

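```bash
python3 -m jog '[[[-0.0003,0.018,0],[0,0,0],1],[[-0.0006,0.034,0],[0,0,0],1],[[-0.0009,0.046,0],[0,0,0],1],[[-0.001,0.054,0],[0,0,0],1],[[-0.001,0.054,0],[0,0,0],1]]'; python3 -m jog '[[[0.0004,-0.02,0],[0,0,0],1],[[0.0008,-0.04,0],[0,0,0],1],[[0.001,-0.06,0.02],[0,0,0],1],[[0.001,-0.06,0.08],[0,0,0],1],[[0.001,-0.06,0.15],[0,0,0],1]]'; python3 loc.py;python3 - <<'E'
import cv2,glob
f=sorted(glob.glob("pics/loc*.png"),key=lambda s:int(s[8:-4]))[-1];print(f)
cv2.imwrite("pics/v3.png",cv2.resize(cv2.imread(f)[130:270,250:520],None,fx=2.9,fy=2.9,interpolation=2))
E
```

```text
t: 13.88
position: [607.0, 215.7, 26.3]
ee_rot: [2.196, 2.246, 0.0]
ft_force: [0.2, -1.1, 0.1]
grip_width: -0.001
t: 14.5
position: [607.5, 184.5, 102.4]
ee_rot: [-2.197, -2.245, 0.001]
ft_force: [-0.2, 0.7, -0.5]
grip_width: 0.002
[609.2 185.  107.3]
(np.int32(433), np.int32(160), np.int32(14), np.int32(22), np.int32(135)) [385.7 274.3] bay [-160.6   57.8] sat [ 43.6   5.6 172.2]
(np.int32(284), np.int32(165), np.int32(13), np.int32(18), np.int32(148)) [443.3 -77.3] bay [-158.6 -298.6] sat [ 46.2   2.5 190.2]
(np.int32(399), np.int32(183), np.int32(20), np.int32(11), np.int32(173)) [461.9 193.5] bay [-98.  -33.9] sat [ 31.2  11.6 204.7]
pics/loc1455.png
```

View pics/v3.png

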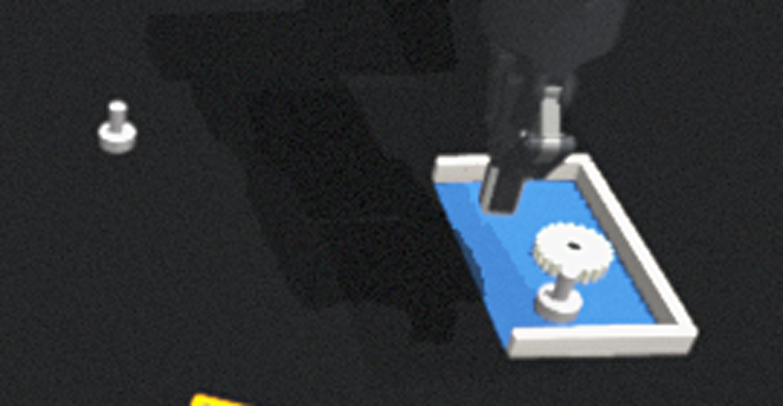

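The far pin stands inside the bay at about (557,300) in the crop. I'll move to the last pin at (450,-76).

```bash
python3 -m jog '[[[-0.054,-0.1,0],[0,0,-0.02],1],[[-0.108,-0.2,0],[0,0,-0.04],1],[[-0.162,-0.3,0],[0,0,-0.06],1],[[-0.216,-0.4,0],[0,0,-0.074],1],[[-0.27,-0.5,0],[0,0,-0.074],1]]'; python3 -m jog '[[[-0.0654,-0.1158,0],[0,0,0],1],[[-0.0654,-0.1158,-0.05],[0,0,0],1],[[-0.0654,-0.1158,-0.12],[0,0,0],1],[[-0.0654,-0.1158,-0.15],[0,0,0],1],[[-0.0654,-0.1158,-0.15],[0,0,0],1]]'; python3 loc.py;python3 - <<'E'
import cv2,glob
f=sorted(glob.glob("pics/loc*.png"),key=lambda s:int(s[8:-4]))[-1];print(f)
cv2.imwrite("pics/v4.png",cv2.resize(cv2.imread(f)[130:270,250:520],None,fx=2.9,fy=2.9,interpolation=2))
E
```

```text
t: 15.18
position: [471.6, -66.4, 102.0]
ee_rot: [2.442, 1.974, 0.001]
ft_force: [1.6, -1.5, -0.7]
grip_width: 0.004
t: 15.8
position: [439.5, -122.8, 26.0]
ee_rot: [-2.442, -1.975, 0.001]
ft_force: [-0.6, 0.2, 0.3]
grip_width: 0.003
[ 439.7 -122.8   26.6]
(np.int32(284), np.int32(165), np.int32(13), np.int32(18), np.int32(150)) [443.7 -77.1] bay [-158.2 -298.4] sat [ 45.2   2.8 183.2]
pics/loc1585.png
```

View pics/v4.png

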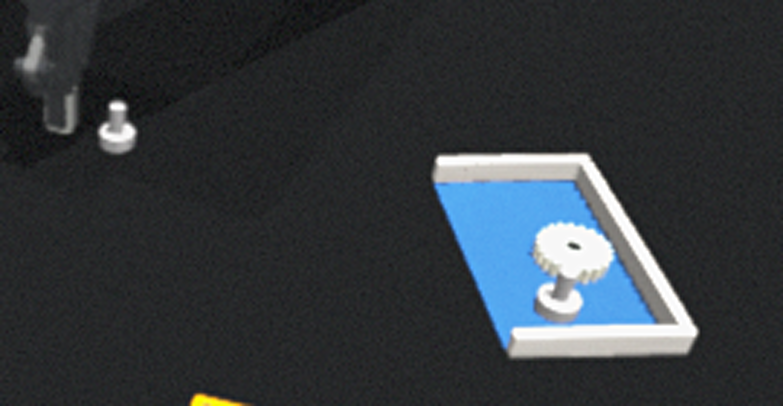

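```bash
python3 -m jog '[[[0.0026,0.012,0],[0,0,0],1],[[0.0048,0.022,0],[0,0,0],1],[[0.007,0.032,0],[0,0,0],1],[[0.0096,0.044,0],[0,0,0],1],[[0.0126,0.058,0],[0,0,0],1]]'; python3 -m jog '[[[0.0039,0.018,0],[0,0,0],1],[[0.008,0.037,0],[0,0,0],1],[[0.0124,0.057,0],[0,0,0],1],[[0.017,0.078,0],[0,0,0],1],[[0.0217,0.1,0],[0,0,0],1]]'; python3 loc.py
```

```text
t: 16.48
position: [446.3, -93.0, 26.4]
ee_rot: [2.442, 1.976, 0.0]
ft_force: [-0.3, -1.4, 1.2]
grip_width: -0.001
t: 17.1
position: [457.1, -42.7, 26.3]
ee_rot: [2.442, 1.976, 0.0]
ft_force: [-0.9, -1.6, 1.5]
grip_width: -0.002
[457.2 -41.8  26.3]
(np.int32(306), np.int32(170), np.int32(15), np.int32(18), np.int32(167)) [455.8 -21. ] bay [-137.5 -244.9] sat [ 50.    3.9 164.8]
```

```bash
python3 -m jog '[[[0.0048,0.022,0],[0,0,0],1],[[0.0095,0.044,0],[0,0,0],1],[[0.0143,0.066,0],[0,0,0],1],[[0.0191,0.088,0],[0,0,0],1],[[0.0239,0.11,0],[0,0,0],1]]'; python3 -m jog '[[[0.0048,0.022,0],[0,0,0],1],[[0.0095,0.044,0],[0,0,0],1],[[0.0143,0.066,0],[0,0,0],1],[[0.0191,0.088,0],[0,0,0],1],[[0.0239,0.11,0],[0,0,0],1]]'; python3 loc.py;python3 - <<'E'
import cv2,glob
f=sorted(glob.glob("pics/loc*.png"),key=lambda s:int(s[8:-4]))[-1];print(f)
cv2.imwrite("pics/v5.png",cv2.resize(cv2.imread(f)[130:270,250:520],None,fx=2.9,fy=2.9,interpolation=2))
E
```

```text
t: 17.77
position: [469.1, 12.4, 26.3]
ee_rot: [2.442, 1.976, 0.0]
ft_force: [-0.3, -1.3, 0.3]
grip_width: -0.001
t: 18.4
position: [481.0, 67.3, 26.3]
ee_rot: [2.442, 1.976, 0.0]
ft_force: [-0.8, -1.0, 0.1]
grip_width: -0.001
[481.3  68.2  26.4]
(np.int32(354), np.int32(180), np.int32(16), np.int32(18), np.int32(171)) [480.7  90.6] bay [ -95.5 -138.6] sat [ 61.9   4.  159.4]
pics/loc1845.png
```

View pics/v5.png

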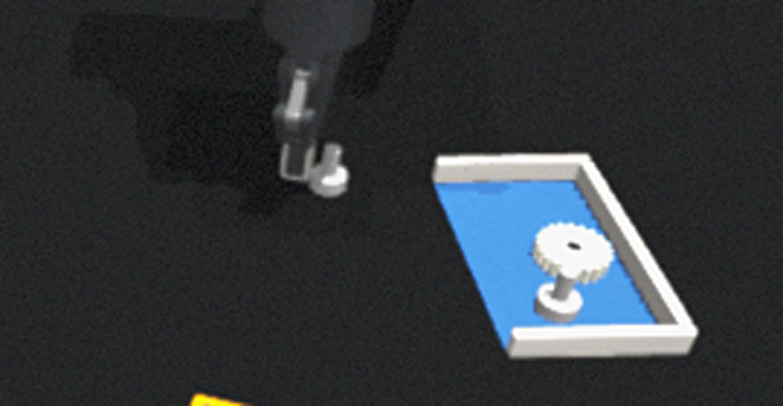

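```bash
python3 -m jog '[[[0.0048,0.022,0],[0,0,0],1],[[0.0095,0.044,0],[0,0,0],1],[[0.0143,0.066,0],[0,0,0],1],[[0.0191,0.088,0],[0,0,0],1],[[0.0239,0.11,0],[0,0,0],1]]'; python3 -m jog '[[[0.0048,0.022,0],[0,0,0],1],[[0.0095,0.044,0],[0,0,0],1],[[0.0143,0.066,0],[0,0,0],1],[[0.0191,0.088,0],[0,0,0],1],[[0.0239,0.11,0],[0,0,0],1]]'; python3 loc.py;python3 - <<'E'
import cv2,glob
f=sorted(glob.glob("pics/loc*.png"),key=lambda s:int(s[8:-4]))[-1];print(f)
cv2.imwrite("pics/v6.png",cv2.resize(cv2.imread(f)[130:270,250:520],None,fx=2.9,fy=2.9,interpolation=2))
E
```

```text
t: 19.08
position: [492.9, 122.4, 26.3]
ee_rot: [2.442, 1.976, 0.0]
ft_force: [-0.3, -0.8, -0.2]
grip_width: -0.003
t: 19.7
position: [504.9, 177.3, 26.3]
ee_rot: [2.442, 1.976, -0.0]
ft_force: [0.3, -1.5, -1.0]
grip_width: -0.0
[505.3 178.3  26.4]
(np.int32(406), np.int32(164), np.int32(9), np.int32(19), np.int32(91)) [405.3 203. ] bay [-152.5  -15.8] sat [ 47.    4.9 163.2]
pics/loc1975.png
```

View pics/v6.png

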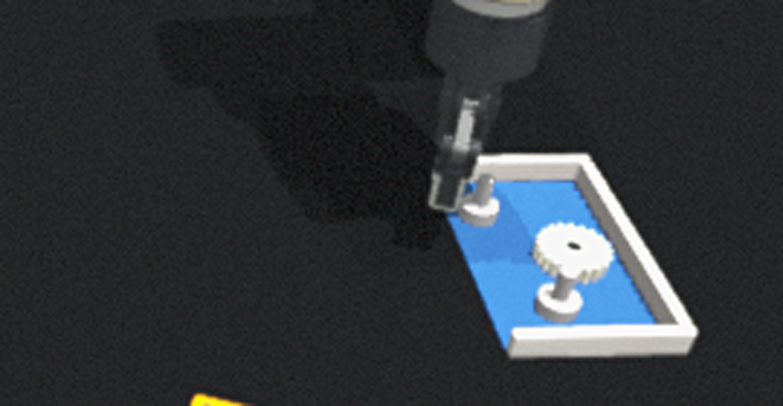

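The last pin is crossing the mouth at about (480,208) in the crop. I'll do the final push, then back off and lift clear.

```bash
python3 -m jog '[[[0.0039,0.018,0],[0,0,0],1],[[0.0074,0.034,0],[0,0,0],1],[[0.0098,0.045,0],[0,0,0],1],[[0.0115,0.053,0],[0,0,0],1],[[0.0115,0.053,0],[0,0,0],1]]'; python3 -m jog '[[[-0.0043,-0.02,0],[0,0,0],1],[[-0.0087,-0.04,0],[0,0,0],1],[[-0.013,-0.06,0.02],[0,0,0],1],[[-0.013,-0.06,0.08],[0,0,0],1],[[-0.013,-0.06,0.15],[0,0,0],1]]'; python3 -m jog '[[[-0.01,-0.1,0.06],[0,0,0],1],[[-0.01,-0.2,0.12],[0,0,0],1],[[-0.01,-0.3,0.18],[0,0,0],1],[[-0.01,-0.4,0.22],[0,0,0],1],[[-0.01,-0.5,0.22],[0,0,0],1]]'; python3 -m jog '[[[0,0,0],[0,0,0],1],[[0,0,0],[0,0,0],1]]'
python3 - <<'E'
from bench import robot
import cv2
for n in("scene","top"): cv2.imwrite(f"pics/{n}9.png",robot.snapshot(n))
E
```

```text
t: 20.38
position: [510.6, 203.3, 26.3]
ee_rot: [2.442, 1.976, 0.0]
ft_force: [-0.6, 0.2, 0.2]
grip_width: -0.001
t: 21.0
position: [503.7, 172.2, 102.4]
ee_rot: [-2.443, -1.975, 0.001]
ft_force: [0.3, 0.9, -0.0]
grip_width: -0.002
t: 21.62
position: [498.8, -79.2, 213.6]
ee_rot: [2.44, 1.974, 0.003]
ft_force: [1.4, -0.3, -0.7]
grip_width: -0.003
t: 21.88
position: [498.5, -77.0, 211.6]
ee_rot: [-2.443, -1.975, -0.0]
ft_force: [-0.3, -0.1, 1.0]
grip_width: -0.005
```

View pics/scene9.png

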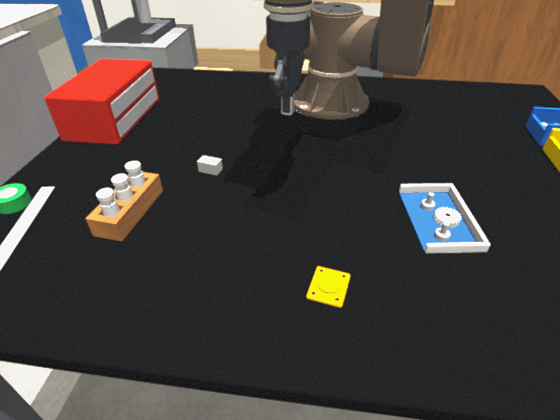

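View pics/top9.png

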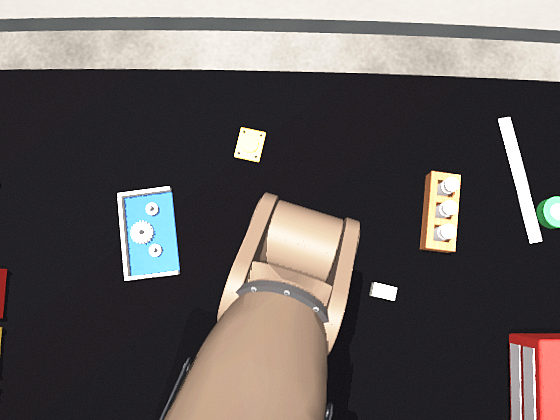

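In the top view all three parts lie inside the blue patch: gear at (142,232), pins at (152,209) and (155,251). I'll measure the margins, and compare the bystanders with the first pictures.

```bash
python3 - <<'E'
from bench import robot
from h import *
np.set_printoptions(precision=1,suppress=True)
c=robot.camera_info("top"); im=cv2.imread("pics/top9.png")
B=np.array([[.988,-.156],[.156,.988]])
for s,ce,m in blobs(im,(0,0,120),(180,70,255),40):
    if 120<ce[0]<185 and 190<ce[1]<275: 
        P=plane(c,ce,13)[0,:2]; x0,y0,w,h,a=s; bc=[x0+w/2-.5,y0+h/2-.5]
        print(s,"bay",(P-[553.4,242.3])@B,"box",(plane(c,bc,13)[0,:2]-[553.4,242.3])@B)
for n in("scene","top"):
    A=[[ (s,ce) for s,ce,m in blobs(cv2.imread(f"pics/{n}{k}.png"),(0,0,120),(180,60,255),100)] for k in(0,9)]
    G=[[ (s,ce) for s,ce,m in blobs(cv2.imread(f"pics/{n}{k}.png"),(8,60,60),(35,255,255),100)] for k in(0,9)]
    for X in(A,G):
        for s,ce in X[0]:
            d=min(np.hypot(*(ce-e)) for t,e in X[1])
            if 80<ce[1]<310 and 80<ce[0]<470: print(n,ce,"shift px %.2f"%d)
E
```

```text
(np.int32(117), np.int32(186), np.int32(63), np.int32(95), np.int32(1096)) bay [ 5.1 29.9] box [-0.7  2.3]
(np.int32(145), np.int32(202), np.int32(14), np.int32(14), np.int32(137)) bay [ 53.3 -10.1] box [ 53.  -10.6]
(np.int32(130), np.int32(220), np.int32(24), np.int32(24), np.int32(433)) bay [ 3.7 17.2] box [ 4.5 16.4]
(np.int32(148), np.int32(243), np.int32(14), np.int32(14), np.int32(142)) bay [-39.7  -9. ] box [-39.   -8.7]
scene [131.6  93.1] shift px 0.03
scene [136.4 111. ] shift px 0.05
scene [209.3 164.3] shift px 0.01
scene [127.8 180. ] shift px 0.04
scene [290.1 174.4] shift px 81.43
scene [451.5 219.5] shift px 2.94
scene [289.2 194.8] shift px 85.46
scene [107.4 201.4] shift px 0.00
scene [287.1 220.6] shift px 96.00
scene [125.6 210.1] shift px 0.03
scene [328.5 286.2] shift px 0.02
top [249.3 144.2] shift px 0.02
top [444.5 214.3] shift px 0.41
top [135.4 232.2] shift px 0.04
top [287.3 208.9] shift px 34.70
top [289.5 250.1] shift px 15.56
top [291.9 283.4] shift px 16.43
top [383.2 291.1] shift px 0.00
top [433.4 208.2] shift px 0.33
```

```bash
python3 -c "
from bench import robot
print(robot.finish_job())"
```

```text
the job is handed in; nothing more can be done
None
```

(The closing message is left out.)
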